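Turn a tube block right way up and fit it in the block heater

ROBOT

A 6-joint arm with a two-finger parallel gripper is mounted at the origin on a cart in front of the work surface, level with it; the furniture and walls round the work are solid. World frame = base frame: x ahead of the robot, y to its left, z up, the work surface at z = 0. Lengths are in m, angles in rad, forces in N, time in s.
With the tool pointing down it reaches from about 0.3 to 0.775 m from the base axis. Payload 14.6 kg.
Tool frame: the origin (TCP) lies at the very end of the fingers, on their centre line; the grasp point (between the pads) lies 19 mm behind it; z points along the fingers, y is the line along which they close (so a half turn about z gives the same grasp; the last joint's range is limited). The gripper opens to 94 mm and grips with 3 to 60 N. Pads are 16 mm wide; open, the fingers measure 119 mm over their backs; the gripper's body (75 mm by 177 mm) begins 78 mm behind the grasp point.
Start: joints at [1.082, 0.3, 1.521, -0, 1.321, -0.067], TCP at [0.225, 0.502, 0.205] pointing down, gripper open.
Joint ranges: [-3.03, 3.03], [-0.79, 2.21], [0.23, 2.52], [-1.04, 4.18], [0, 3.07], [-2.55, 2.55]. Speed limits (rad/s): [2.22, 2.22, 2.57, 3.14, 3.14, 3.14].

INTERFACE

Orientations are given as [roll, pitch, yaw] about the fixed x, y, z axes, in that order (R = Rz(yaw) Ry(pitch) Rx(roll)).
In Python, from station import ctrl gives the robot as it stands.
- The arm moves only by the shell command python3 -m pendant 'ROWS' [OPENING] [FORCE]. ROWS is JSON, a list of rows, each a list of 2 entries, a list of its own where there are three numbers: the shift along the world's x, y, z in cm, then the turn about the world's z in rad. A call has 1 to 20 rows; each row shifts and turns the commanded pose from where the row before left it; what a row does not reach is not made up. A row lasts 1/12 s, in which the tool goes at most 41.7 mm and 7.16 degrees, less where a joint would pass 70% of its speed; a pose out of reach is approached as far as the arm can. A call is refused whole if a number of a shift passes 4.17 or a number of a turn 0.125, either way. A call with a gripper value outside its range is refused whole. OPENING is the opening, from 0 (shut) to 1 (fully open), set as the call begins (- or left out, the last holds). The fingers move at their own pace and stop on an object; FORCE is the grip in N (left out, the last holds). Time passes only in rows, so rows that do not move let the fingers close. It gives the time, the measured TCP pose, the force, the opening and the grip force at its end, in the units of the state.
- ctrl.get_obs(): the state, without advancing time (a new reading comes with each control period).
- ctrl.camera(name): name is "scene" or "side" or "wrist"; returns a dict with "color" (384x512x3 uint8, red, green, blue), "intrinsics" (3x3 intrinsics, pixels), "camera_from_world" (4x4, takes a point from world to camera coordinates). Camera axes: x right, y down, z forward; pixel columns grow to the right and rows downward; lengths in m; the calibration is good to about 2 mm. A picture is of the moment at which its call begins. There is no depth.
- ctrl.hand_in(): hands the job in; it is judged then, once.
The state is a dict: "time_s": time; "qpos": joint angles; "joint_vel": joint speeds; "tau": joint torques, N m; "ee_pos": TCP position; "eef_rot": TCP orientation; "force": force on the tool from outside, world axes, zero at the start; "moment": the same for the moment, N m; "grip_width": finger opening in m; "grip_force": force on a finger pad.
Only numpy, scipy, OpenCV 4.12 (cv2) and the standard library are available. Lean on these libraries where they do the work, as an engineer would, in place of code of your own. Each camera call takes 0.05 s, during which the arm holds its last target. There are 200 camera calls.

TASK

Two aluminium tube blocks were stored bottom up, one on the other, so that no dust gets into their wells; the red dot marks the underside. Take the top block off the pile, turn it over and set it gently, wells up and flat on the hot plate, inside the steel frame of the cream block heater, without letting it drop or topple on the way. Leave the other block and the rest of the bench as they are.

Things in the scene. Friction and masses are not known exactly. Their poses are not given: they have to be found in the camera images.
- tube_block: upper, lighter of two equal grey aluminium blocks, 84 (its x) x 64 (its y) x 46 mm (its z), 0.3 to 0.65 kg; grip it across the 64 mm. Six tube wells in its top face; plain underside with a red dot 18 mm across, 26 mm towards +x of its middle. Origin: middle of the underside; z points from there to the wells, so straight down at the start. It stands steadily on any face, also on its 64 x 46 mm end
- lower_block: the darker grey block beneath, of the same size, also wells down with a red dot on its upper face, on the table: stays where it is. Origin: middle of its lower face on the table, z up, x along its 84 mm length; its upper face is 46 mm above the table. The upper block lies on it within about 7 mm and 6 degrees
- block_heater: cream heater case that does not move, 170 mm deep (its x) x 126 mm wide (its y), top at 50 mm; its front with the display faces its -x. Origin: under its centre on the table. The table between it and the pile of blocks is clear
- heater_plate (a point): middle of the heater's flat hot plate, on its surface, 50 mm above the table; x along the frame's length, z up. The sheet-steel frame round it is 89 x 69 mm inside (2.5 mm play all round the block), upright for 6 mm, then flared outward by 3.5 mm; its rim is 12 mm above the plate and 100 x 80 mm outside. The block fits either way round; 34 mm of it stand above the rim
- tube_rack: wooden test-tube rack, 200 mm long, 132 mm high with its tubes; origin under its centre. Leave it alone
- timer: small white timer lying flat, 58 x 60 x 16 mm; origin under its centre. Leave it alone
- thermometer: glass thermometer lying on the table, 194 mm long along its y, 9 mm thick; origin under its middle. Leave it alone
- bottle_amber: amber bottle with a blue cap, 66 mm across, 137 mm high; origin under its centre. Leave it alone
- wash_bottle: clear squeeze bottle with a bent jet, 60 mm across, 180 mm high; origin under its middle. Leave it alone

How it is judged:
By the outcome, as a careful person would: the job done as asked, in the order asked, and still so for the second after the job is handed in, with the robot touching nothing.
It also fails if it takes over 51 s, if anything falls off the work surface, if the arm or the gripper's body presses on something with over 40 N, if the wrist force passes 120 N, or if a joint passes its speed limit or range.

## Working session

There is one attempt and no reset: what is moved stays moved. The work goes in short steps, Python scripts to look and compute and a shell command to move; the robot and the scene stay as the last step left them, time stands still between calls to the robot, and variables do not carry over. Pictures are saved under pics/ and viewed, at most 10 in all, crops included, and the job is handed in when it is done.

```bash
mkdir -p pics; cat > h.py <<'E'
import numpy as np, cv2
from station import ctrl
def snap(n,f):
    c=ctrl.camera(n); cv2.imwrite(f'pics/{f}.png',c['color'][:,:,::-1]); np.savez(f'pics/{f}.npz',**{k:np.array(v) for k,v in c.items()}); return c
def load(f): return np.load(f'pics/{f}.npz')
def ray(c,uv,z):
    uv=np.atleast_2d(uv).astype(float); T=c['camera_from_world']; R,t=T[:3,:3],T[:3,3]
    o=-R.T@t; d=np.c_[uv,np.ones(len(uv))]@np.linalg.inv(c['intrinsics']).T@R
    return o+d*((z-o[2])/d[:,2])[:,None]
def proj(c,P):
    P=np.atleast_2d(P); T=c['camera_from_world']; q=(P@T[:3,:3].T+T[:3,3])@c['intrinsics'].T
    return q[:,:2]/q[:,2:]
E
python3 - <<'E'
from h import *
a=snap('scene','s0');b=snap('side','d0');w=snap('wrist','w0')
im=np.hstack([x['color'] for x in (a,b)])[:,:,::-1]
cv2.imwrite('pics/sd.png',cv2.resize(im,(800,300),interpolation=cv2.INTER_AREA))
for x in(a,b,w):
    T=x['camera_from_world'];print((-T[:3,:3].T@T[:3,3]).round(3))
print(ctrl.get_obs())
E
```

```text
[-0.023 -0.623  0.629]
[0.488 0.986 0.486]
[0.158 0.532 0.385]
{'time_s': 0.15, 'qpos': array([ 1.08240603e+00,  3.00367724e-01,  1.52140539e+00, -2.40925097e-05,
        1.32069975e+00, -6.65805981e-02]), 'joint_vel': array([-0.00022257, -0.00094518, -0.0008406 , -0.00137042,  0.00178941,
        0.00025495]), 'tau': array([-1.60607783e-04, -5.31961977e+01, -3.52822208e+01,  7.07860873e-02,
        2.36075063e-02, -4.09811253e-05]), 'ee_pos': array([0.22508704, 0.50162645, 0.20501736]), 'eef_rot': array([-3.14071285e+00, -3.52750972e-05,  2.71978891e+00]), 'force': array([-0.10648848,  0.74096704, -0.78370265]), 'moment': array([-0.00259878,  0.00304159,  0.03626103]), 'grip_force': 0.0, 'grip_width': 0.09391969185877692}
```

View pics/s0.png

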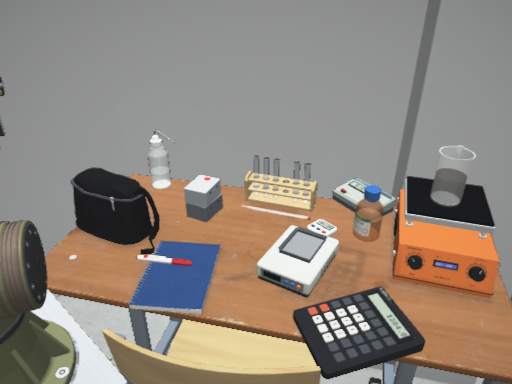

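View pics/d0.png

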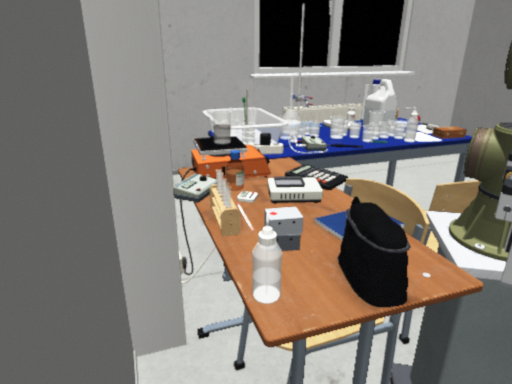

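```bash
python3 - <<'E'
from h import *
a,b,w=load('s0'),load('d0'),load('w0')
def cr(c,x,y,wd,s): return cv2.resize(c['color'][y:y+int(wd*.75),x:x+wd][:,:,::-1],(400,300),interpolation=cv2.INTER_CUBIC)
im=np.vstack([np.hstack([cr(a,170,165,80,5),cr(a,250,220,100,4)]),np.hstack([cr(b,240,195,80,5),cv2.resize(w['color'][:,:,::-1],(400,300))])])
cv2.imwrite('pics/c1.png',im)
print('pile top',ray(a,[204,185],.092),ray(b,[284,215],.092)); print('heater',ray(a,[303,243],.05),ray(b,[294,182],.05))
E
```

```text
pile top [[0.5635528  0.12861859 0.092     ]] [[0.56624833 0.15604626 0.092     ]]
heater [[ 0.59343154 -0.17709313  0.05      ]] [[ 0.57019789 -0.19845549  0.05      ]]
```

View pics/c1.png

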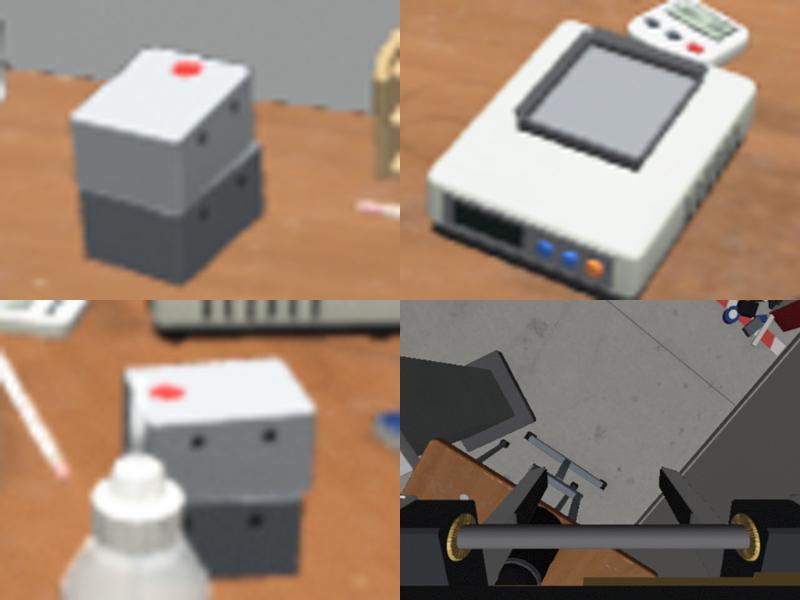

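```bash
cat >> h.py <<'E'
def quad(P):
    P=np.asarray(P)[:,:2]; print('pts',P.round(4).tolist(),'ctr',P.mean(0).round(4))
    for i in range(4):
        d=P[(i+1)%4]-P[i]; print('  len %.4f ang %.2f'%(np.hypot(*d),np.degrees(np.arctan2(d[1],d[0]))))
E
python3 - <<'E'
from h import *
a,b=load('s0'),load('d0')
A=np.array
print('block scene');quad(ray(a,A([[72,120],[150,50],[250,68],[183,142]])/5+[170,165],.092))
print('dot',ray(a,A([[187,69]])/5+[170,165],.092))
print('block side');quad(ray(b,A([[126,70],[278,58],[314,111],[146,128]])/5+[240,195],.092))
print('dot',ray(b,A([[167,92]])/5+[240,195],.092))
print('rim scene');quad(ray(a,A([[180,22],[308,70],[240,170],[118,120]])/4+[250,220],.062))
print('lower block front bottom',ray(a,A([[87,255],[182,283],[262,215]])/5+[170,165],0))
print('case top');quad(ray(a,A([[160,22],[355,85],[235,265],[30,180]])/4+[250,220],.05))
E
```

```text
block scene
pts [[0.5156, 0.1487], [0.5914, 0.1786], [0.6154, 0.1245], [0.5406, 0.0911]] ctr [0.5657 0.1357]
  len 0.0815 ang 21.54
  len 0.0592 ang -66.04
  len 0.0820 ang -155.93
  len 0.0628 ang 113.49
dot [[0.59139997 0.14785083 0.092     ]]
block side
pts [[0.6174, 0.1298], [0.5423, 0.0995], [0.5198, 0.1595], [0.5975, 0.194]] ctr [0.5693 0.1457]
  len 0.0810 ang -157.99
  len 0.0641 ang 110.52
  len 0.0850 ang 23.95
  len 0.0672 ang -72.80
dot [[0.59320266 0.15196169 0.092     ]]
rim scene
pts [[0.6203, -0.1311], [0.634, -0.2128], [0.5389, -0.2378], [0.5262, -0.1651]] ctr [ 0.5798 -0.1867]
  len 0.0828 ang -80.47
  len 0.0983 ang -165.24
  len 0.0738 ang 99.94
  len 0.1001 ang 19.83
lower block front bottom [[0.52414522 0.15949725 0.        ]
 [0.54239608 0.10241795 0.        ]
 [0.61608709 0.12122568 0.        ]]
case top
pts [[0.6256, -0.1121], [0.6548, -0.2316], [0.4921, -0.2716], [0.4681, -0.155]] ctr [ 0.5601 -0.1926]
  len 0.1231 ang -76.27
  len 0.1675 ang -166.18
  len 0.1191 ang 101.66
  len 0.1633 ang 15.25
```

```bash
python3 -m pendant '[[[0,0,2.2],0],[[0,0,2.2],0],[[0,0,2.2],0],[[2.44,-2.59,0],0.0582],[[2.44,-2.59,0],0.0582],[[2.44,-2.59,0],0.0582],[[2.44,-2.59,0],0.0582],[[2.44,-2.59,0],0.0582],[[2.44,-2.59,0],0.0582],[[2.44,-2.59,0],0.0582],[[2.44,-2.59,0],0.0582],[[2.44,-2.59,0],0.0582],[[2.44,-2.59,-1],0.0582],[[2.44,-2.59,-1],0.0582],[[2.44,-2.59,-1],0.0582],[[2.44,-2.59,-1],0.0582],[[2.44,-2.59,-1],0.0582],[[0,0,0],0],[[0,0,0],0]]' 1; python3 - <<'E'
from h import *
snap('wrist','w1')
E
```

```text
time_s: 1.73
ee_pos: [0.5671, 0.1379, 0.2202]
eef_rot: [3.141, -0.002, -2.751]
force: [-1.2, 0.4, 0.6]
grip_width: 0.0942
grip_force: 0.0
```

View pics/w1.png

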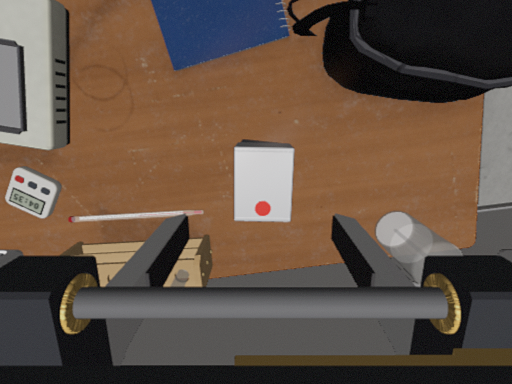

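```bash
cat >> h.py <<'E'
def rect(c,m,z):
    n,l,s,_=cv2.connectedComponentsWithStats(m.astype(np.uint8)); k=1+np.argmax(s[1:,4]); q=(l==k).astype(np.uint8)
    cs,_=cv2.findContours(q,cv2.RETR_EXTERNAL,cv2.CHAIN_APPROX_NONE); h=cs[0][:,0,:]
    P=ray(c,h,z)[:,:2]; r=cv2.minAreaRect((P*1000).astype(np.float32)); bx=cv2.boxPoints(r)/1000
    print('area',s[k,4],'px',s[k,:4]); quad(bx); return bx
E
python3 - <<'E'
from h import *
c=load('w1');im=c['color'].astype(int);m=np.zeros((384,512),bool)
sub=im[135:230,220:310]; g=(sub.min(2)>150); red=(sub[:,:,0]>150)&(sub[:,:,1]<110)&(sub[:,:,2]<110)
m[135:230,220:310]=g|red
rect(c,m,.092)
m2=np.zeros_like(m);m2[135:230,220:310]=(sub[:,:,0]>180)&(sub[:,:,1]<80)
ys,xs=np.where(m2);print(xs.mean(),ys.mean(),ray(c,[xs.mean(),ys.mean()],.092))
E
```

```text
area 4244 px [234 147  60  75]
pts [[0.5202000141143799, 0.15680000185966492], [0.5428000092506409, 0.09830000251531601], [0.6197999715805054, 0.12800000607967377], [0.5972999930381775, 0.18639999628067017]] ctr [0.57   0.1424]
  len 0.0626 ang -68.93
  len 0.0825 ang 21.07
  len 0.0626 ang 111.07
  len 0.0825 ang -158.93
262.3959731543624 208.15436241610738 [[0.59472165 0.15213893 0.092     ]]
```

```bash
python3 - <<'E'
from h import *
c=load('w1')
for n,p,z in [('nb corner',[173,70],0),('nb corner2',[290,35],0),('therm L',[203,211],.005),('therm R',[70,218],.005),('rack',[210,238],.06),('heater',[68,145],.05),('heater2',[66,0],.05),('timer',[60,180],.016),('bag',[325,75],.1)]: print(n,ray(c,p,z).round(3))
E
python3 -m pendant '[[[0.3,0.45,-3],-0.023],[[0,0,-4],0],[[0,0,-4],0],[[0,0,-3.7],0],[[0,0,-2],0],[[0,0,0],0]]' 1
```

```text
nb corner [[ 0.494 -0.013  0.   ]]
nb corner2 [[ 0.4   0.11 -0.  ]]
therm L [[0.658 0.087 0.005]]
therm R [[ 0.741 -0.086  0.005]]
rack [[0.666 0.111 0.06 ]]
heater [[ 0.623 -0.087  0.05 ]]
heater2 [[ 0.472 -0.124  0.05 ]]
timer [[ 0.685 -0.106  0.016]]
bag [[0.444 0.155 0.1  ]]
time_s: 2.28
ee_pos: [0.567, 0.1445, 0.0506]
eef_rot: [3.14, -0.006, -2.771]
force: [-0.5, 0.1, 0.3]
grip_width: 0.0934
grip_force: 0.0
```

```bash
python3 -m pendant '[[[0.3,-0.2,0.2],0],[[0,0,0],0]]' 0.8; python3 -m pendant '[[[0,0,0],0],[[0,0,0],0],[[0,0,0],0],[[0,0,0],0],[[0,0,0],0],[[0,0,0],0]]' 0 30
```

```text
time_s: 2.45
ee_pos: [0.5742, 0.1423, 0.0592]
eef_rot: [-3.141, 0.004, -2.771]
force: [0.4, 1.0, 0.1]
grip_width: 0.0842
grip_force: 0.0
time_s: 2.95
ee_pos: [0.5732, 0.1421, 0.0578]
eef_rot: [3.141, 0.002, -2.772]
force: [-3.1, 2.3, 7.7]
grip_width: 0.064
grip_force: 30.0
```

```bash
python3 -m pendant '[[[0,0,0.8],0],[[0,0,1.5],0],[[0,0,2.5],0],[[0.3,-2.4,1],-0.02],[[0.3,-2.4,0],-0.02],[[0.3,-2.4,0],-0.02],[[0.3,-2.4,0],-0.02],[[0.3,-2.4,-1],-0.02],[[0.3,-2.5,-2],-0.017],[[0,0,-2.5],0],[[0,0,-2],0],[[0,0,-0.7],0],[[0,0,0],0]]'
```

```text
time_s: 4.03
ee_pos: [0.5896, -0.0033, 0.0308]
eef_rot: [3.14, -0.004, -2.889]
force: [0.5, 0.8, -5.7]
grip_width: 0.0637
grip_force: 30.0
```

```bash
python3 -m pendant '[[[0,0,-0.9],0],[[0,0,-0.5],0],[[0,0,-0.3],0],[[0,0,-0.2],0],[[0,0,0],0]]'; python3 - <<'E'
from h import *
snap('wrist','w2'); cv2.imwrite('pics/x.png',load('w2')['color'])
E
```

```text
time_s: 4.45
ee_pos: [0.5908, -0.0032, 0.0134]
eef_rot: [-3.142, -0.0, -2.888]
force: [0.1, 1.5, -5.8]
grip_width: 0.0634
grip_force: 30.0
```

View pics/w2.png

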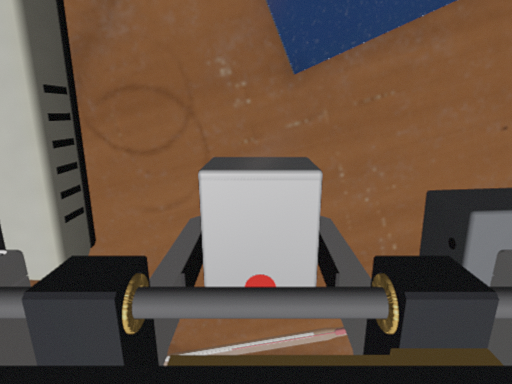

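```bash
python3 -m pendant '[[[0,0,-0.1],0],[[0,0,-0.1],0],[[0,0,0],0]]'
```

```text
time_s: 4.75
ee_pos: [0.591, -0.0033, 0.0118]
eef_rot: [-3.141, 0.001, -2.889]
force: [0.1, -0.4, -2.6]
grip_width: 0.0634
grip_force: 30.0
```

```bash
python3 -m pendant '[[[0,0,-0.05],0],[[0,0,0],0],[[0,0,0],0],[[0,0,0],0],[[1.3,0.33,-0.2],0],[[1.3,0.34,-0.3],0],[[0,0,0],0]]' 0.78; python3 -m pendant '[[[0,0,0],0],[[0,0,0],0],[[0,0,0],0],[[0,0,0],0]]' 0 12
```

```text
time_s: 5.33
ee_pos: [0.6181, 0.0038, 0.0058]
eef_rot: [-3.141, 0.001, -2.888]
force: [-1.3, 0.3, -0.1]
grip_width: 0.0732
grip_force: 0.0
time_s: 5.67
ee_pos: [0.6162, 0.0033, 0.0059]
eef_rot: [3.141, -0.001, -2.889]
force: [-0.6, 0.9, -2.0]
grip_width: 0.0641
grip_force: 12.0
```

```bash
python3 -m pendant '[[[-0.23,-0.06,0.54],0],[[-0.23,-0.06,0.54],0],[[-0.31,-0.08,0.5],0],[[-0.31,-0.08,0.5],0],[[-0.38,-0.1,0.44],0],[[-0.38,-0.1,0.44],0],[[-0.45,-0.11,0.37],0],[[-0.45,-0.11,0.37],0],[[-0.5,-0.13,0.3],0],[[-0.5,-0.13,0.3],0],[[0,0,0],0]]' 0 10; python3 - <<'E'
from h import *
a=snap('wrist','w3');b=snap('side','d3');s=snap('scene','s3')
f=lambda i,w:cv2.resize(i[:,:,::-1],(w,300))
cv2.imwrite('pics/c3.png',np.hstack([f(a['color'],400),f(s['color'][170:260,190:310],400)]))
E
```

```text
time_s: 6.58
ee_pos: [0.5787, -0.0065, 0.0495]
eef_rot: [-3.141, 0.0, -2.889]
force: [-0.3, -0.2, -5.6]
grip_width: 0.0641
grip_force: 10.0
```

View pics/c3.png

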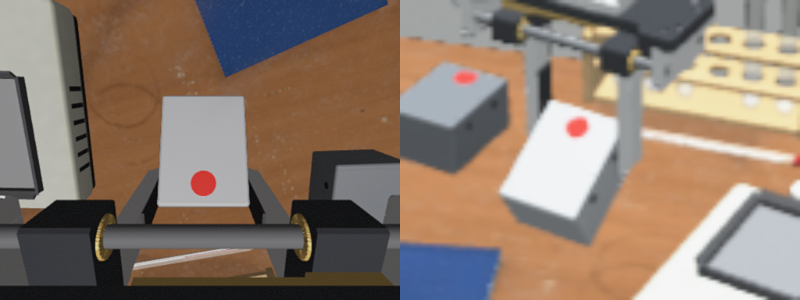

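```bash
python3 -m pendant '[[[-0.53,-0.14,0.21],0],[[-0.53,-0.14,0.21],0],[[-0.56,-0.14,0.12],0],[[-0.56,-0.14,0.12],0],[[-0.57,-0.15,0.03],0],[[-0.57,-0.15,0.03],0],[[0,0,0],0]]' 0 6; python3 - <<'E'
from h import *
a=snap('wrist','w4');s=snap('scene','s4')
f=lambda i,w:cv2.resize(i[:,:,::-1],(w,300))
cv2.imwrite('pics/c4.png',np.hstack([f(a['color'],400),f(s['color'][170:260,190:310],400)]))
E
```

```text
time_s: 7.32
ee_pos: [0.5454, -0.0151, 0.0567]
eef_rot: [-3.142, 0.0, -2.889]
force: [-0.1, 1.4, 4.7]
grip_width: 0.064
grip_force: 6.0
```

View pics/c4.png

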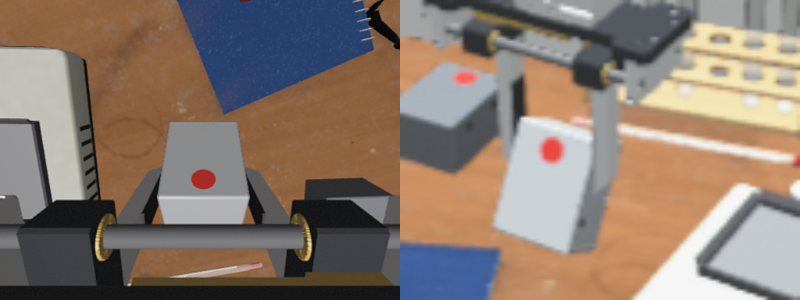

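```bash
python3 -m pendant '[[[-0.57,-0.15,-0.04],0],[[-0.57,-0.15,-0.06],0],[[-0.55,-0.14,-0.15],0],[[-0.55,-0.14,-0.15],0],[[0,0,0],0]]' 0 6; python3 - <<'E'
from h import *
a=snap('wrist','w5');s=snap('scene','s5')
f=lambda i,w:cv2.resize(i[:,:,::-1],(w,300))
cv2.imwrite('pics/c5.png',np.hstack([f(a['color'],400),f(s['color'][170:260,190:310],400)]))
E
```

```text
time_s: 7.83
ee_pos: [0.5222, -0.021, 0.0515]
eef_rot: [3.141, -0.002, -2.889]
force: [-1.3, -0.0, 0.6]
grip_width: 0.0636
grip_force: 6.0
```

View pics/c5.png

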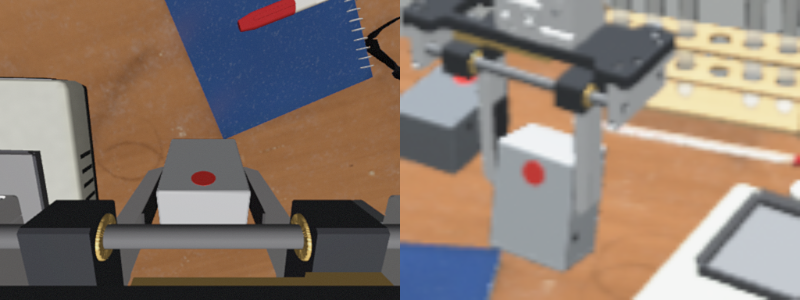

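```bash
python3 -m pendant '[[[0,0,0],0],[[0,0,0],0],[[0,0,0.6],0],[[0,0,0.8],0],[[1.5,0.38,0],0],[[1.5,0.38,0],0],[[1.5,0.39,0],0],[[1.5,0.38,0],0],[[1.5,0.38,0],0],[[1.5,0.39,0],0],[[0,0,-0.6],0],[[0,0,-0.4],0],[[0,0,-0.2],0],[[0,0,0],0]]' 0 25; python3 - <<'E'
from h import *
s=snap('scene','s6');snap('wrist','w6')
cv2.imwrite('pics/c6.png',cv2.resize(s['color'][170:260,190:310][:,:,::-1],(800,600),interpolation=cv2.INTER_CUBIC))
print(ctrl.get_obs()['force'])
E
```

```text
time_s: 9.1
ee_pos: [0.6129, 0.0023, 0.0535]
eef_rot: [3.141, -0.002, -2.889]
force: [-0.4, -0.0, -6.4]
grip_width: 0.0637
grip_force: 25.0
[ 0.16032118 -0.51521772 -5.38479567]
```

```bash
python3 -m pendant '[[[0,0,-0.1],0],[[0,0,-0.1],0],[[0,0,-0.05],0],[[0,0,0],0]]' 0 25;python3 -m pendant '[[[0,0,0],0],[[0,0,0],0]]' 0 5
```

```text
time_s: 9.53
ee_pos: [0.6138, 0.0023, 0.0518]
eef_rot: [-3.142, 0.0, -2.889]
force: [0.1, -0.8, -4.2]
grip_width: 0.0637
grip_force: 25.0
time_s: 9.7
ee_pos: [0.6138, 0.0024, 0.0518]
eef_rot: [-3.142, 0.0, -2.889]
force: [-0.6, -0.3, -3.7]
grip_width: 0.064
grip_force: 5.0
```

```bash
python3 -m pendant '[[[0,0,-0.05],0],[[-0.55,-0.14,0.1],0],[[-0.55,-0.14,0.1],0],[[-0.56,-0.145,0.0],0],[[-0.56,-0.145,0.0],0],[[-0.56,-0.145,-0.06],0],[[-0.56,-0.145,-0.06],0],[[-0.54,-0.14,-0.15],0],[[-0.54,-0.14,-0.15],0],[[0,0,0],0]]' 0 5; cat > tilt.py <<'E'
from h import *
import sys
f=sys.argv[1]; s=snap('scene',f)
im=s['color'].astype(int); m=(im[:,:,0]>110)&(im[:,:,1]<.45*im[:,:,0])&(im[:,:,2]<.45*im[:,:,0])
n,l,st,ce=cv2.connectedComponentsWithStats(m.astype(np.uint8))
print([(ce[i].round(1).tolist(),int(st[i,4])) for i in range(1,n) if st[i,4]>8])
p=ctrl.get_obs()['ee_pos']+[0,0,.019]; d=np.array([.969,.249,0]); z=np.array([0,0,1])
for t in range(0,91,10):  # dot rel pad at standing: -21 along d, -3 in z; rotate t about pad
    a=np.radians(t); u,v=-21,-3
    q=p+(u*np.cos(a)-v*-np.sin(a)*-1)*0  # placeholder
    su=u*np.cos(a)-v*np.sin(a); sz=u*np.sin(a)+v*np.cos(a)
    q=p+(su*d+sz*z)/1000; print(t,proj(s,q).round(1)[0],end=' ')
E
python3 tilt.py s7
```

```text
time_s: 10.53
ee_pos: [0.5687, -0.0093, 0.049]
eef_rot: [3.142, -0.0, -2.889]
force: [-1.9, 0.1, -1.8]
grip_width: 0.0644
grip_force: 5.0
[([208.9, 192.9], 10), ([240.3, 213.5], 23), ([181.0, 261.7], 94), ([13.9, 273.4], 16)]
0 [238.4 217.4] 10 [238.7 218.4] 20 [239.  219.3] 30 [239.5 219.9] 40 [240.  220.3] 50 [240.7 220.5] 60 [241.4 220.4] 70 [242.2 220. ] 80 [242.9 219.5] 90 [243.7 218.7]
```

```bash
python3 - <<'E'
from h import *
a=snap('wrist','w7');s=load('s7')
f=lambda i,w:cv2.resize(i[:,:,::-1],(w,300))
cv2.imwrite('pics/c7.png',np.vstack([np.hstack([f(a['color'],400),f(s['color'][170:260,190:310],400)]),np.hstack([f(load('w6')['color'],400),f(load('s6')['color'][170:260,190:310],400)])]))
E
```

```text
(no output)
```

View pics/c7.png

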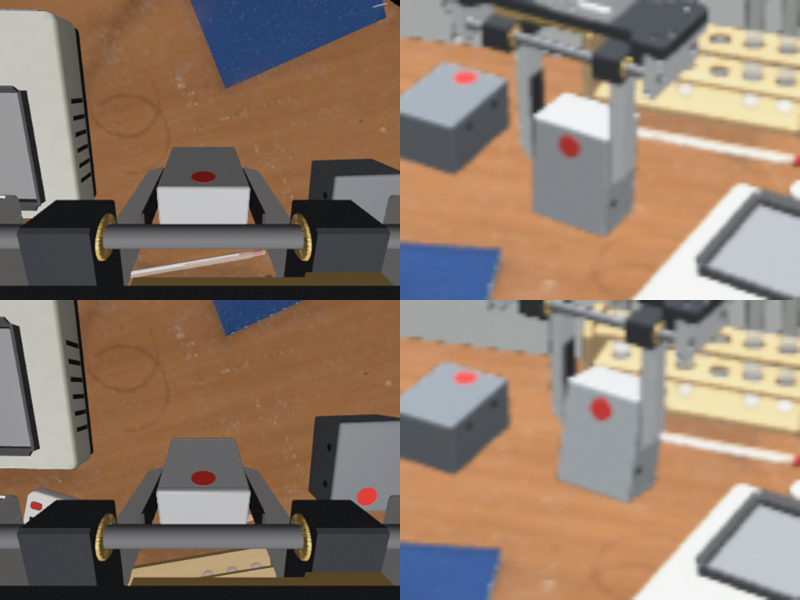

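```bash
python3 -m pendant '[[[0,0,-0.05],0],[[0,0,0],0],[[0,0,0],0],[[0,0,0],0],[[0,0,0],0]]' 0.78; python3 - <<'E'
from h import *
c=snap('wrist','w8');im=c['color'].astype(int)
# top end face: bright
m=np.zeros((384,512),bool); sub=im[150:300,190:330]; m[150:300,190:330]=sub.min(2)>150
n,l,s,ce=cv2.connectedComponentsWithStats(m.astype(np.uint8));k=1+np.argmax(s[1:,4]);print(s[k],ce[k])
x,y,w,h=s[k][:4]
for r in (y,y+h-1):
    xs=np.where(l[r]==k)[0];print(r,xs.min(),xs.max())
# dark underside region
for r in range(180,y+4,4): print(r,im[r,258].tolist(),end=' ')
print(ray(c,[[x,y],[x+w,y]],.084))
E
```

```text
time_s: 11.05
ee_pos: [0.5698, -0.009, 0.0485]
eef_rot: [-3.141, 0.0, -2.889]
force: [0.2, 0.4, 0.2]
grip_width: 0.0735
grip_force: 0.0
[ 201  224  118   63 7232] [259.81816925 254.67975664]
224 202 318
286 207 313
180 [141, 100, 66] 184 [147, 107, 75] 188 [71, 73, 73] 192 [71, 72, 72] 196 [73, 73, 72] 200 [71, 70, 73] 204 [71, 70, 72] 208 [87, 40, 39] 212 [89, 20, 20] 216 [88, 19, 18] 220 [66, 71, 71] 224 [164, 164, 166] [[ 0.56244824 -0.04307751  0.084     ]
 [ 0.54683158  0.01731168  0.084     ]]
```

```bash
python3 - <<'E'
from h import *
c=load('w8');d=np.array([.969,.249]);p=np.array([.5698,-.009])
for r,z in((223.5,.084),(186,0),(215,.068)): q=ray(c,[259,r],z)[0][:2]; print(r,z,(q-p)@d, (q-p)@[-.249,.969])
E
```

```text
223.5 0.084 -0.015938825834869497 -0.0005144132820155508
186 0 -0.01473633821045962 -0.0007919534197664642
215 0.068 -0.014832405148674586 -0.0005667420625786658
```

```bash
python3 -m pendant '[[[1,0.26,-0.8],0],[[1,0.25,-0.9],0],[[0,0,-1],0],[[0,0,-0.85],0],[[0,0,0],0]]' 0.78; python3 -m pendant '[[[0,0,0],0],[[0,0,0],0],[[0,0,0],0],[[0,0,0],0]]' 0 25; python3 -m pendant '[[[0,0,0.5],0],[[0,0,1],0],[[0,0,1.5],0],[[0,0,1.3],0],[[0,0,0],0],[[0,0,0],0]]' 0 25
python3 - <<'E'
from h import *
snap('wrist','w9');o=ctrl.get_obs();print(o['force'],o['moment'])
E
```

```text
time_s: 11.52
ee_pos: [0.5881, -0.004, 0.0108]
eef_rot: [3.141, -0.003, -2.889]
force: [-0.4, 0.2, 0.2]
grip_width: 0.0735
grip_force: 0.0
time_s: 11.85
ee_pos: [0.5894, -0.004, 0.0132]
eef_rot: [-3.142, 0.0, -2.889]
force: [-0.4, -0.6, -0.8]
grip_width: 0.0636
grip_force: 25.0
time_s: 12.35
ee_pos: [0.5899, -0.0039, 0.0568]
eef_rot: [-3.141, 0.002, -2.889]
force: [-0.2, 0.2, -6.9]
grip_width: 0.0638
grip_force: 25.0
[ 0.81619176  1.03035854 -6.52624666] [ 0.07304857 -0.06817259 -0.07134648]
```

```bash
cat > look.py <<'E'
from h import *
import sys
c=snap('wrist',sys.argv[1]);im=c['color'].astype(int)
print([im[r,240].tolist()[0] for r in range(120,290,6)]); m=(im[:,:,0]>60)&(im[:,:,1]<.5*im[:,:,0])&(im[:,:,2]<.6*im[:,:,0]); m[:,:180]=0;m[:,340:]=0;m[:100]=0;m[285:]=0
ys,xs=np.where(m);print('dot',len(xs),xs.mean() if len(xs) else 0,ys.mean() if len(xs) else 0)
E
python3 look.py w10; python3 -m pendant '[[[0,0,0],0],[[0,0,0],0],[[0,0,0],0]]' 0 9;python3 look.py w11;python3 -m pendant '[[[0,0,0],0],[[0,0,0],0],[[0,0,0],0]]' 0 7;python3 look.py w12
```

```text
[132, 132, 133, 134, 132, 132, 132, 137, 141, 68, 68, 69, 66, 82, 62, 161, 194, 193, 194, 192, 192, 192, 191, 189, 188, 187, 188, 186, 31]
dot 366 260.0464480874317 197.14754098360655
time_s: 12.7
ee_pos: [0.5893, -0.0039, 0.0554]
eef_rot: [3.141, -0.001, -2.889]
force: [-0.0, 0.5, -5.5]
grip_width: 0.064
grip_force: 9.0
[133, 132, 133, 136, 130, 132, 132, 138, 143, 69, 66, 70, 68, 82, 65, 162, 195, 194, 193, 192, 191, 191, 191, 189, 190, 187, 186, 186, 29]
dot 366 260.03005464480873 197.12295081967213
time_s: 13.0
ee_pos: [0.5895, -0.0039, 0.0559]
eef_rot: [3.142, -0.0, -2.889]
force: [-0.6, 0.6, -6.8]
grip_width: 0.0641
grip_force: 7.0
[132, 133, 133, 135, 133, 133, 131, 137, 141, 68, 69, 68, 67, 81, 62, 161, 195, 194, 194, 192, 191, 190, 190, 190, 188, 186, 187, 186, 30]
dot 367 260.07629427792915 197.10354223433242
```

```bash
python3 -m pendant '[[[0,0,0],0],[[0,0,0],0]]' 0 6;python3 look.py w13;python3 -m pendant '[[[0,0,0],0],[[0,0,0],0]]' 0 5.3;python3 look.py w14
```

```text
time_s: 13.22
ee_pos: [0.5896, -0.0039, 0.0559]
eef_rot: [-3.142, 0.0, -2.889]
force: [0.0, 0.4, -6.1]
grip_width: 0.0638
grip_force: 6.0
[132, 132, 132, 133, 130, 131, 133, 137, 141, 70, 68, 68, 68, 81, 63, 161, 194, 194, 192, 192, 192, 192, 189, 189, 187, 186, 186, 185, 32]
dot 362 260.0524861878453 197.09944751381215
time_s: 13.43
ee_pos: [0.5896, -0.0039, 0.056]
eef_rot: [-3.142, 0.0, -2.889]
force: [-0.7, 0.6, -5.9]
grip_width: 0.0639
grip_force: 5.3
[134, 131, 132, 134, 131, 131, 131, 134, 141, 66, 65, 68, 64, 81, 66, 162, 193, 195, 193, 192, 191, 192, 190, 189, 189, 189, 187, 185, 32]
dot 362 260.11878453038673 197.09668508287294
```

```bash
python3 -m pendant '[[[0,0,-1.2],0],[[0,0,-1.5],0],[[0,0,-1.0],0],[[0,0,-0.3],0],[[0,0,0],0]]' 0 8;python3 look.py w15; python3 -m pendant '[[[0,0,0],0],[[0,0,0],0]]' 0 4.6;python3 look.py w16;python3 -m pendant '[[[0,0,0],0],[[0,0,0],0]]' 0 4;python3 look.py w17
```

```text
time_s: 13.9
ee_pos: [0.589, -0.0039, 0.0147]
eef_rot: [3.141, -0.002, -2.889]
force: [0.1, -0.1, -6.3]
grip_width: 0.0636
grip_force: 8.0
[128, 132, 127, 132, 130, 130, 127, 132, 137, 69, 67, 66, 66, 78, 64, 160, 193, 191, 190, 190, 188, 188, 188, 188, 185, 185, 185, 183, 31]
dot 364 260.0467032967033 197.09615384615384
time_s: 14.12
ee_pos: [0.59, -0.0039, 0.0167]
eef_rot: [-3.141, 0.001, -2.889]
force: [0.4, -0.4, -4.9]
grip_width: 0.0638
grip_force: 4.6
[127, 130, 128, 131, 131, 125, 129, 132, 134, 65, 66, 64, 64, 63, 142, 197, 196, 195, 194, 192, 192, 191, 189, 189, 189, 186, 184, 185, 29]
dot 294 259.91156462585036 193.99659863945578
time_s: 14.33
ee_pos: [0.59, -0.0039, 0.0166]
eef_rot: [-3.141, 0.001, -2.889]
force: [0.2, 0.4, -2.2]
grip_width: 0.0641
grip_force: 4.0
[128, 129, 128, 130, 129, 126, 128, 132, 133, 68, 68, 66, 62, 64, 140, 196, 195, 194, 193, 192, 194, 190, 190, 190, 186, 186, 186, 184, 30]
dot 294 259.91156462585036 193.99659863945578
```

```bash
python3 -m pendant '[[[0,0,0],0],[[0,0,0],0],[[0,0,1],0],[[0,0,1.5],0],[[0,0,1.5],0],[[0,0,0.6],0],[[0,0,0],0],[[0,0,0],0]]' 0 20;python3 look.py w18; python3 -m pendant '[[[0,0,0],0],[[0,0,0],0],[[0,0,0],0]]' 0 4.8;python3 look.py w19
```

```text
time_s: 15.05
ee_pos: [0.5893, -0.0039, 0.0617]
eef_rot: [3.141, -0.0, -2.889]
force: [-0.6, -0.3, -6.6]
grip_width: 0.0644
grip_force: 20.0
[132, 129, 132, 131, 128, 129, 130, 134, 137, 67, 66, 65, 65, 66, 141, 198, 196, 196, 194, 193, 193, 192, 190, 189, 189, 187, 187, 185, 28]
dot 294 259.9387755102041 194.01360544217687
time_s: 15.35
ee_pos: [0.5893, -0.0039, 0.0613]
eef_rot: [3.141, -0.001, -2.889]
force: [-0.6, 0.2, -6.1]
grip_width: 0.0639
grip_force: 4.8
[130, 129, 129, 130, 130, 131, 130, 138, 138, 106, 178, 178, 181, 181, 182, 183, 185, 186, 186, 188, 188, 190, 191, 193, 195, 131, 128, 128, 32]
dot 0 0 0
```

```bash
cat > fit.py <<'E'
from h import *
import sys
c=load(sys.argv[1]);im=c['color'].astype(int)[:,240,0];d=np.array([.969,.249,0]);z=np.array([0,0,1])
o=ctrl.get_obs()['ee_pos']+[0,0,.019]
print([i for i in range(120,290) if abs(im[i+1]-im[i-1])>25])
for t in range(0,100,10):
    a=np.radians(t); f=lambda u,v:proj(c,o+((u*np.cos(a)-v*np.sin(a))*d+(u*np.sin(a)+v*np.cos(a))*z)/1000)[0,1].round(1)
    print(t,f(-36,52),f(10,52),f(10,-32))
E
python3 fit.py w19
```

```text
[173, 175, 176, 177, 267, 268, 285, 286, 287]
0 209.3 310.1 232.2
10 184.0 292.8 240.5
20 163.2 272.5 248.9
30 147.5 250.3 257.2
40 137.1 227.9 265.2
50 131.5 206.7 272.9
60 130.1 188.1 279.9
70 132.1 172.8 286.1
80 136.9 161.3 291.3
90 143.9 153.6 295.2
```

```bash
cat > fit2.py <<'E'
from h import *
import sys
from scipy.optimize import least_squares
f,r1,r2=sys.argv[1],float(sys.argv[2]),float(sys.argv[3])
c=load(f);d=np.array([.969,.249,0]);z=np.array([0,0,1]);o=ctrl.get_obs()['ee_pos']+[0,0,.019]
def g(t,u,v):
    return proj(c,o+((u*np.cos(t)-v*np.sin(t))*d+(u*np.sin(t)+v*np.cos(t))*z)/1000)[0,1]
for t0 in (.3,1.,1.5):
  s=least_squares(lambda p:[g(p[0],-36,p[1])-r1,g(p[0],10,p[1])-r2],[t0,50]);print(np.degrees(s.x[0]),s.x[1],s.cost)
E
python3 fit2.py w10 209 310;python3 fit2.py w19 176 267.5
```

```text
0.09258371714190436 46.71958796205844 6.987414354085634e-26
53.84140802918675 -43.692791812911736 446.70848576229554
53.84170158458121 -43.69279421270525 446.70848559035244
14.634971926332934 27.331689887844174 2.908056841006738e-26
14.634971926332797 27.331689887844043 1.454028420503369e-26
14.634971926329555 27.331689887837587 5.808439643127486e-24
```

```bash
python3 - <<'E'
from h import *
s=snap('scene','s19');a=load('w19');d=snap('side','d19')
f=lambda i,w:cv2.resize(i[:,:,::-1],(w,300))
cv2.imwrite('pics/c19.png',np.vstack([np.hstack([f(a['color'],400),f(s['color'][170:260,190:310],400)]),np.hstack([f(d['color'][170:260,210:330],400),f(load('w12')['color'],400)])]))
E
```

```text
(no output)
```

View pics/c19.png

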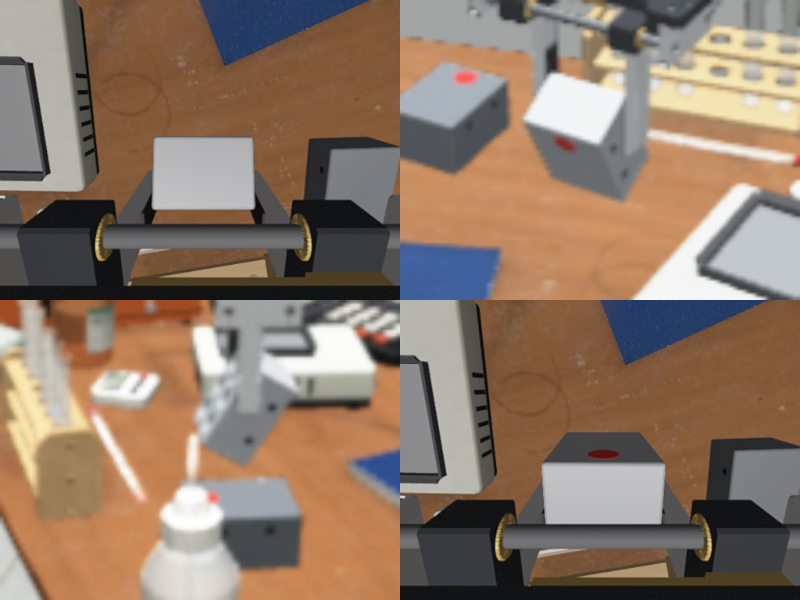

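```bash
python3 -m pendant '[[[0,0,-0.7],0],[[0,0,-1],0],[[0,0,-0.4],0],[[0,0,0],0]]' 0 7; python3 -m pendant '[[[0,0,0],0],[[0,0,0],0],[[0,0,0],0]]' 0 4.5;python3 look.py w20;python3 fit.py w20|head -1
```

```text
time_s: 15.83
ee_pos: [0.5899, -0.004, 0.0403]
eef_rot: [-3.141, 0.001, -2.889]
force: [1.0, 0.2, -2.6]
grip_width: 0.064
grip_force: 7.0
time_s: 16.08
ee_pos: [0.5894, -0.0039, 0.0405]
eef_rot: [3.141, -0.001, -2.889]
force: [0.8, -0.3, -6.5]
grip_width: 0.0636
grip_force: 4.5
[135, 137, 136, 135, 136, 131, 138, 137, 128, 168, 168, 168, 168, 170, 169, 170, 170, 170, 169, 170, 172, 170, 172, 134, 176, 130, 132, 137, 35]
dot 0 0 0
[170, 256, 257, 259, 260, 261, 262, 263, 264, 268, 269, 285, 286, 287]
```

```bash
python3 -m pendant '[[[0,0,0],0],[[0,0,0],0],[[0,0,0],0]]' 0 4.3;python3 look.py w21;python3 fit.py w21|head -1; python3 -m pendant '[[[0,0,0],0],[[0,0,0],0],[[0,0,0],0]]' 0 4.1;python3 look.py w22;python3 fit.py w22|head -1
```

```text
time_s: 16.38
ee_pos: [0.5893, -0.0038, 0.0407]
eef_rot: [3.141, -0.001, -2.889]
force: [-0.8, 0.3, -6.6]
grip_width: 0.0636
grip_force: 4.3
[134, 137, 136, 137, 135, 132, 137, 137, 130, 166, 168, 168, 168, 168, 169, 170, 169, 170, 169, 170, 170, 171, 172, 133, 176, 129, 132, 138, 33]
dot 0 0 0
[170, 256, 257, 259, 260, 261, 262, 263, 264, 265, 268, 269, 285, 286, 287]
time_s: 16.68
ee_pos: [0.5895, -0.0039, 0.0409]
eef_rot: [3.142, -0.0, -2.889]
force: [0.4, -1.5, -6.2]
grip_width: 0.0638
grip_force: 4.1
[136, 136, 136, 137, 137, 132, 138, 138, 120, 168, 168, 168, 170, 168, 168, 170, 169, 170, 169, 170, 170, 171, 175, 137, 177, 128, 132, 138, 33]
dot 0 0 0
[169, 170, 256, 257, 259, 261, 263, 265, 267, 268, 269, 285, 286, 287]
```

```bash
cat > tilt2.py <<'E'
from h import *
import sys
from scipy.optimize import least_squares
c=load(sys.argv[1]);im=c['color'].astype(int);g=(im.min(2)>145)&(np.ptp(im,axis=2)<25)
P=[]
for r in map(int,sys.argv[2:]):
    k=g[r]; a=258
    lo=a; 
    while k[lo-1]: lo-=1
    hi=a
    while k[hi+1]: hi+=1
    w=hi-lo+1; D=c['intrinsics'][0,0]*.064/w
    q=np.linalg.inv(c['intrinsics'])@[(lo+hi)/2,r,1]*D; T=c['camera_from_world']; X=T[:3,:3].T@(q-T[:3,3]); P.append(X); print(r,lo,hi,X.round(4))
o=ctrl.get_obs()['ee_pos']+[0,0,.019]
d=np.array([.969,.249,0]);Q=[((X-o)@d,(X-o)[2]) for X in P];print(np.round(Q,4),'tilt',np.degrees(np.arctan2(Q[0][1]-Q[1][1],Q[0][0]-Q[1][0]))-180)
E
python3 tilt2.py w12 214 280;python3 tilt2.py w19 180 264; python3 tilt2.py w22 173 254
```

```text
214 182 338 [ 0.5578 -0.0121  0.1234]
280 186 333 [ 0.587  -0.0048  0.1238]
[[-0.0328  0.0634]
 [-0.0027  0.0639]] tilt -359.13472270144143
180 198 322 [ 0.5514 -0.0137  0.0957]
264 195 324 [ 0.5889 -0.0043  0.1118]
[[-0.0394  0.0358]
 [-0.0007  0.0519]] tilt -337.40844135901466
173 201 319 [ 0.5497 -0.0142  0.0669]
254 195 325 [ 0.5839 -0.0053  0.0911]
[[-0.0411  0.007 ]
 [-0.0058  0.0312]] tilt -325.6128818359766
```

```bash
python3 -m pendant '[[[-0.48,-0.12,-0.12],0],[[-0.48,-0.12,-0.12],0],[[-0.46,-0.12,-0.18],0],[[-0.46,-0.12,-0.18],0],[[-0.44,-0.11,-0.22],0],[[-0.44,-0.11,-0.22],0],[[0,0,0],0]]' 0 7; python3 look.py w23; python3 fit.py w23|head -1
```

```text
time_s: 17.32
ee_pos: [0.5607, -0.0113, 0.0298]
eef_rot: [3.141, -0.002, -2.889]
force: [-2.1, -0.5, -2.8]
grip_width: 0.0639
grip_force: 7.0
[136, 134, 141, 140, 141, 148, 141, 141, 131, 131, 133, 133, 134, 133, 134, 134, 136, 143, 186, 179, 118, 119, 149, 178, 176, 126, 122, 177, 38]
dot 0 0 0
[165, 222, 223, 224, 237, 238, 239, 251, 252, 253, 264, 265, 277, 278, 285, 286, 287, 288]
```

```bash
sed -i 's/g=(im.min(2)>145)&(np.ptp(im,axis=2)<25)/g=(im.min(2)>105)\&(np.ptp(im,axis=2)<25)/' tilt2.py; python3 tilt2.py w23 171 218; python3 tilt2.py w23 218 282
```

```text
171 206 314 [ 0.5226 -0.0211  0.0415]
218 196 324 [ 0.5394 -0.0168  0.0735]
[[-0.0397 -0.0074]
 [-0.0224  0.0245]] tilt -298.43315721038954
218 196 324 [ 0.5394 -0.0168  0.0735]
282 208 312 [ 0.5873 -0.0044  0.0522]
[[-0.0224  0.0245]
 [ 0.0271  0.0033]] tilt -23.245940341165607
```

```bash
python3 -m pendant '[[[-0.36,-0.09,-0.33],0],[[-0.36,-0.09,-0.34],0],[[-0.36,-0.09,-0.45],0],[[-0.3,-0.08,-0.35],0],[[0,0,0],0]]' 0 7; python3 look.py w24; python3 fit.py w24|head -1
```

```text
time_s: 17.78
ee_pos: [0.547, -0.0145, 0.0146]
eef_rot: [3.141, -0.002, -2.889]
force: [-0.4, 0.1, -6.2]
grip_width: 0.0639
grip_force: 7.0
[141, 140, 141, 138, 138, 137, 146, 142, 121, 82, 82, 82, 169, 205, 202, 122, 81, 81, 79, 171, 197, 195, 105, 82, 81, 78, 192, 194, 36]
dot 0 0 0
[168, 169, 190, 191, 192, 193, 194, 208, 209, 210, 211, 231, 232, 250, 251, 252, 253, 271, 272, 273, 274, 285, 286, 287, 288]
```

```bash
sed -i 's/>105/>60/' tilt2.py; python3 tilt2.py w24 195 281; python3 tilt2.py w24 173 195
```

```text
195 198 322 [ 0.5163 -0.0224  0.0509]
281 204 315 [ 0.5671 -0.0096  0.0467]
[[-0.0322  0.0169]
 [ 0.0202  0.0127]] tilt -4.596740832526791
173 210 310 [ 0.5128 -0.0233  0.0133]
195 198 322 [ 0.5163 -0.0224  0.0509]
[[-0.0358 -0.0207]
 [-0.0322  0.0169]] tilt -275.526079026071
```

```bash
python3 -m pendant '[[[0,0,-0.15],0],[[0,0,-0.1],0],[[0,0,-0.1],0],[[0,0,-0.05],0],[[0,0,0],0]]' 0 6; python3 look.py w25 >/dev/null;python3 tilt2.py w25 195 281
```

```text
time_s: 18.25
ee_pos: [0.5482, -0.0144, 0.0118]
eef_rot: [3.142, 0.0, -2.889]
force: [-0.3, 0.1, -5.8]
grip_width: 0.0634
grip_force: 6.0
195 199 321 [ 0.5181 -0.0221  0.0457]
281 204 316 [ 0.5673 -0.0094  0.0452]
[[-0.0311  0.0149]
 [ 0.0198  0.0145]] tilt -0.5348780574192631
```

```bash
python3 -m pendant '[[[0,0,-0.1],0],[[0,0,-0.05],0],[[0,0,0],0]]' 0 6; python3 -m pendant '[[[0,0,-0.1],0],[[0,0,-0.05],0],[[0,0,0],0]]' 0 6;python3 look.py w26 >/dev/null;python3 tilt2.py w26 195 281
```

```text
time_s: 18.55
ee_pos: [0.5485, -0.0143, 0.0109]
eef_rot: [-3.141, 0.001, -2.888]
force: [-3.9, 2.0, 4.4]
grip_width: 0.0639
grip_force: 6.0
time_s: 18.8
ee_pos: [0.549, -0.0142, 0.0098]
eef_rot: [-3.141, 0.002, -2.889]
force: [-0.8, 2.1, 6.9]
grip_width: 0.064
grip_force: 6.0
195 199 321 [ 0.5189 -0.022   0.0437]
281 204 316 [ 0.5681 -0.0092  0.0433]
[[-0.0312  0.0148]
 [ 0.0197  0.0145]] tilt -0.404691485224987
```

```bash
python3 -m pendant '[[[0,0,0.1],0],[[0,0,0],0],[[0,0,0],0],[[0,0,0.45],0],[[0,0,0],0]]' 0.78;python3 look.py w27; python3 fit.py w27|head -1; python3 - <<'E'
from h import *
c=load('w27');im=c['color'].astype(int);d=np.array([.969,.249]);p=ctrl.get_obs()['ee_pos'][:2]
for r in range(186,206): print(r,im[r,258,0],im[r,215,0],im[r,302,0],end=' | ')
for r in (185,190,195,200): 
    q=ray(c,[258,r],.046)[0][:2]-p; print(r,q@d,q@[-.249,.969])
print([ (r,np.where((np.ptp(im[r,190:330],axis=1)<25)&(im[r,190:330].min(1)>60))[0][[0,-1]]+190) for r in (205,240,280)])
E
```

```text
time_s: 19.27
ee_pos: [0.5485, -0.0145, 0.015]
eef_rot: [-3.141, 0.001, -2.889]
force: [0.5, -0.1, -0.3]
grip_width: 0.0736
grip_force: 0.0
[139, 137, 136, 138, 134, 134, 142, 140, 93, 76, 76, 197, 204, 211, 210, 69, 70, 70, 191, 202, 201, 68, 71, 71, 69, 192, 194, 187, 43]
dot 0 0 0
[167, 168, 182, 183, 184, 185, 186, 200, 202, 206, 207, 208, 224, 225, 226, 227, 228, 243, 244, 245, 265, 266, 267, 268, 269, 282, 283, 284, 286]
186 200 194 197 | 187 211 213 207 | 188 213 216 211 | 189 212 213 210 | 190 209 209 206 | 191 206 207 203 | 192 202 209 197 | 193 203 209 199 | 194 208 209 206 | 195 208 208 206 | 196 209 210 208 | 197 211 209 208 | 198 210 210 208 | 199 210 209 208 | 200 210 209 210 | 201 208 209 203 | 202 209 209 180 | 203 209 211 155 | 204 208 211 117 | 205 210 196 84 | 185 -0.035673944957975906 -0.0010910945418487513
190 -0.03294601250766946 -0.0010920385144738338
195 -0.03019315696574266 -0.0010929911114753049
200 -0.027415035209114282 -0.001093952451587333
[(205, array([202, 319])), (240, array([203, 317])), (280, array([206, 315]))]
```

```bash
python3 -m pendant '[[[0,0,2.5],0],[[0,0,3.5],0],[[0.3,-1.7,3],0],[[0.35,-2,3],0],[[0.35,-2,3],0],[[0.35,-2,3],0],[[0.35,-2,2.5],0],[[0.35,-2,0],0],[[0.35,-2,0],0],[[0.35,-2,0],0],[[0.35,-1.6,0],0],[[0,0,0],0],[[0,0,0],0]]' 0.78;python3 - <<'E'
from h import *
c=snap('wrist','w28');im=c['color'].astype(int);o=ctrl.get_obs()
print(o['ee_pos'],proj(c,[.58,-.187,.05]))
u,v=proj(c,[.58,-.187,.05])[0].astype(int)
print('row',[int(im[v,x].mean()) for x in range(u-80,u+80,4)]);print('col',[int(im[y,u].mean()) for y in range(v-90,v+90,4)])
E
```

```text
time_s: 20.4
ee_pos: [0.579, -0.1877, 0.219]
eef_rot: [3.141, -0.0, -2.89]
force: [-0.7, 0.3, -0.3]
grip_width: 0.0734
grip_force: 0.0
[ 0.57902394 -0.18703252  0.21914461] [[260.24931126 173.9750146 ]]
row [89, 88, 88, 87, 89, 86, 83, 82, 108, 183, 186, 185, 188, 69, 175, 173, 173, 172, 172, 172, 172, 173, 172, 172, 171, 170, 171, 170, 78, 104, 185, 183, 181, 185, 98, 94, 85, 87, 82, 85]
col [95, 97, 89, 185, 185, 184, 186, 186, 182, 183, 183, 184, 183, 184, 185, 75, 180, 177, 176, 175, 174, 173, 173, 173, 171, 170, 169, 167, 165, 166, 163, 163, 162, 123, 69, 184, 186, 81, 92, 94, 88, 196, 197, 85, 144]
```

```bash
python3 - <<'E'
from h import *
c=load('w28');im=c['color'].mean(2)
m=np.zeros(im.shape,bool);m[112:250,195:330]=im[112:250,195:330]<135
n,l,s,_=cv2.connectedComponentsWithStats(m.astype(np.uint8))
for k in range(1,n):
    x,y,w,h,a=s[k]
    if a>200: print(s[k])
k=[k for k in range(1,n) if s[k,2]>50 and s[k,3]>60 and s[k,0]>196]
for i in k: rect(c,l==i,.062)
g=np.zeros_like(m);g[112:250,195:330]=im[112:250,195:330]>135
n,l,s,_=cv2.connectedComponentsWithStats(g.astype(np.uint8),connectivity=4);k=l[175,260];print('plate',s[k]);rect(c,l==k,.05)
E
```

```text
[ 195  112  135  138 6634]
[ 230  141   68   82 1404]
area 1404 px [230 141  68  82]
pts [[0.5304999947547913, -0.15459999442100525], [0.5482000112533569, -0.23109999299049377], [0.6446999907493591, -0.20880000293254852], [0.6269999742507935, -0.13230000436306]] ctr [ 0.5876 -0.1817]
  len 0.0785 ang -77.00
  len 0.0990 ang 13.00
  len 0.0785 ang 103.00
  len 0.0990 ang -167.00
plate [ 235  145   58   71 3919]
area 3919 px [235 145  58  71]
pts [[0.5372999906539917, -0.15839999914169312], [0.5529000163078308, -0.22499999403953552], [0.6385999917984009, -0.20489999651908875], [0.6230000257492065, -0.13830000162124634]] ctr [ 0.5879 -0.1817]
  len 0.0684 ang -76.82
  len 0.0881 ang 13.18
  len 0.0684 ang 103.18
  len 0.0881 ang -166.82
```

```bash
python3 -m pendant '[[[-0.27,1.9,0],0],[[-0.27,1.9,0],0],[[-0.27,1.9,0],0],[[-0.27,1.9,0],0],[[-0.27,1.9,0],0],[[-0.27,1.9,-1],0],[[-0.27,1.9,-2],0],[[-0.27,1.9,-3],0],[[-0.31,2.2,-3],0],[[0,0,-3],0],[[0,0,-1],0],[[0,0,0],0],[[0,0,0],0]]' 0.8;python3 - <<'E'
from h import *
c=snap('wrist','w29');im=c['color'].astype(int);o=ctrl.get_obs()['ee_pos'];print(o)
d=np.array([.969,.249,0]);e=np.array([-.249,.969,0])
B=np.array([.5543,-.013,.046]);print(proj(c,np.array([B-d*.042-e*.032,B-d*.042+e*.032,B])).round(1))
print([im[r,258,0] for r in range(150,215,3)]);r=215;print([int(im[r,x,0]) for x in range(195,325,3)])
E
```

```text
time_s: 21.53
ee_pos: [0.5549, -0.0134, 0.0905]
eef_rot: [-3.141, 0.001, -2.889]
force: [1.0, -0.8, 0.5]
grip_width: 0.0752
grip_force: 0.0
[ 0.55534353 -0.01366902  0.09118303]
[[219.2 152.3]
 [302.4 152.4]
 [260.7 204.3]]
[np.int64(76), np.int64(182), np.int64(204), np.int64(206), np.int64(210), np.int64(209), np.int64(208), np.int64(210), np.int64(208), np.int64(208), np.int64(207), np.int64(208), np.int64(131), np.int64(75), np.int64(166), np.int64(205), np.int64(205), np.int64(203), np.int64(202), np.int64(202), np.int64(202), np.int64(199)]
[90, 84, 97, 133, 137, 141, 144, 140, 139, 151, 200, 200, 199, 202, 198, 197, 196, 201, 200, 199, 200, 199, 199, 200, 198, 200, 200, 201, 196, 196, 199, 199, 199, 198, 199, 137, 140, 142, 142, 140, 141, 112, 83, 87]
```

```bash
python3 -m pendant '[[[-0.05,0.03,-2],0],[[0,0,-2],0],[[0,0,-2],0],[[0,0,-1.2],0],[[0,0,-0.3],0],[[0,0,0],0],[[0,0,0],0]]' 0.8;python3 -m pendant '[[[0,0,0],0],[[0,0,0],0],[[0,0,0],0],[[0,0,0],0]]' 0 40
```

```text
time_s: 22.17
ee_pos: [0.5548, -0.0133, 0.0157]
eef_rot: [-3.141, 0.002, -2.889]
force: [1.2, -0.5, 0.1]
grip_width: 0.0752
grip_force: 0.0
time_s: 22.5
ee_pos: [0.5545, -0.0131, 0.0154]
eef_rot: [-3.141, 0.001, -2.889]
force: [-2.5, 0.0, 7.3]
grip_width: 0.0638
grip_force: 40.0
```

```bash
python3 -m pendant '[[[0,0,1],0],[[0,0,2.2],0],[[0,0,2.5],0],[[0,0,2.5],0],[[0.37,-1.87,1],-0.003],[[0.37,-1.87,0],-0.003],[[0.37,-1.87,0],-0.003],[[0.37,-1.87,0],-0.003],[[0.37,-1.87,0],-0.003],[[0.37,-1.87,0],-0.003],[[0.37,-1.87,0],-0.003],[[0.37,-1.87,0],-0.002],[[0.37,-1.9,0],0],[[0,0,0],0],[[0,0,0],0]]';python3 - <<'E'
from h import *
c=snap('wrist','w30');im=c['color'].astype(int);o=ctrl.get_obs()['ee_pos'];print(o)
a=np.pi+ctrl.get_obs()['eef_rot'][2];d=np.array([np.cos(a),np.sin(a),0])
zt=o[2]-.0154+.046
print([(r,int(im[r,258,0])) for r in range(165,200,2)])
for r in (180,185,190): print(r,(ray(c,[258,r],zt)[0]-o)@d)
# tilt check via widths at two rows
for r in (205,280): 
    k=np.where((np.ptp(im[r,190:330],axis=1)<25)&(im[r,190:330].min(1)>60))[0]+190;print(r,k.min(),k.max())
print('rim near corners px',proj(c,np.array([.5878,-.1817,.062])-d*.05).round(1))
E
```

```text
time_s: 23.75
ee_pos: [0.5868, -0.1823, 0.1061]
eef_rot: [3.141, -0.001, -2.913]
force: [-0.1, 0.7, -6.1]
grip_width: 0.0636
grip_force: 40.0
[ 0.58680003 -0.18150169  0.10613369]
[(165, 76), (167, 74), (169, 72), (171, 75), (173, 153), (175, 188), (177, 195), (179, 193), (181, 192), (183, 195), (185, 195), (187, 196), (189, 195), (191, 195), (193, 194), (195, 193), (197, 192), (199, 194)]
180 -0.03848705855991563
185 -0.035779356922385895
190 -0.033047214313471
205 190 329
280 205 314
rim near corners px [[260.2 144.1]]
```

```bash
python3 -m pendant '[[[0.1,0,-1],0],[[0,0,-1],0],[[0,0,-0.6],0],[[0,0,0],0]]';python3 -m pendant '[[[0,0,-0.4],0],[[0,0,-0.3],0],[[0,0,-0.3],0],[[0,0,-0.1],0],[[0,0,0],0]]'
```

```text
time_s: 24.13
ee_pos: [0.5873, -0.1809, 0.078]
eef_rot: [3.14, -0.003, -2.911]
force: [-0.5, -0.0, -6.2]
grip_width: 0.0637
grip_force: 40.0
time_s: 24.55
ee_pos: [0.5882, -0.1817, 0.0691]
eef_rot: [3.141, -0.0, -2.912]
force: [0.0, -0.7, -6.1]
grip_width: 0.064
grip_force: 40.0
```

Inside the flare, with no lateral force. I'll lower gently to contact.

```bash
python3 -m pendant '[[[0,0,-0.15],0],[[0,0,-0.1],0],[[0,0,0],0]]';python3 -m pendant '[[[0,0,-0.08],0],[[0,0,-0.05],0],[[0,0,0],0]]'
```

```text
time_s: 24.8
ee_pos: [0.5882, -0.1817, 0.0667]
eef_rot: [3.142, -0.0, -2.912]
force: [-0.1, 0.0, -5.7]
grip_width: 0.064
grip_force: 40.0
time_s: 25.05
ee_pos: [0.5883, -0.1817, 0.0655]
eef_rot: [3.142, 0.0, -2.912]
force: [0.3, -0.7, -5.4]
grip_width: 0.0638
grip_force: 40.0
```

```bash
python3 -m pendant '[[[0,0,-0.05],0],[[0,0,0],0],[[0,0,0],0]]';python3 -m pendant '[[[0,0,-0.05],0],[[0,0,0],0],[[0,0,0],0]]'
```

```text
time_s: 25.3
ee_pos: [0.5883, -0.1818, 0.0654]
eef_rot: [-3.141, 0.0, -2.912]
force: [-2.8, 0.6, -0.5]
grip_width: 0.0638
grip_force: 40.0
time_s: 25.55
ee_pos: [0.5884, -0.1818, 0.0654]
eef_rot: [-3.141, 0.0, -2.912]
force: [-6.1, 0.7, 5.5]
grip_width: 0.0637
grip_force: 40.0
```

```bash
python3 -m pendant '[[[0,0,0],0],[[0,0,0],0],[[0,0,0],0]]' 0 4;python3 -m pendant '[[[0,0,0],0],[[0,0,0],0],[[0,0,0],0],[[0,0,1],0],[[0,0,2],0],[[0,0,3],0],[[0,0,3],0],[[0,0,3],0],[[0,0,3],0],[[0,0,0],0],[[0,0,0],0]]' 0.82; python3 - <<'E'
from h import *
c=snap('wrist','w31');im=c['color'].astype(int);o=ctrl.get_obs();print(o['ee_pos'])
d=np.array([np.cos(.229),np.sin(.229),0]);e=np.array([-d[1],d[0],0]);F=np.array([.5878,-.1817,0])
for z,a,b in((.096,.042,.032),(.062,.05,.04)):
    print(z,[proj(c,F+[0,0,z]+i*a*d+j*b*e).round(0)[0].tolist() for i,j in((-1,-1),(-1,1),(1,1),(1,-1))])
g=im.mean(2)
m=np.zeros(g.shape,bool);m[120:265,200:325]=(g[120:265,200:325]<150)&(np.ptp(im[120:265,200:325],axis=2)<40)
m2=cv2.morphologyEx(m.astype(np.uint8),cv2.MORPH_OPEN,np.ones((2,2)))
b=np.zeros(g.shape,bool);b[120:265,200:325]=g[120:265,200:325]>150
n,l,s,_=cv2.connectedComponentsWithStats(b.astype(np.uint8));print([q.tolist() for q in s[1:] if q[4]>100])
k=l[170:220,258];k=np.bincount(k[k>0]).argmax();rect(c,l==k,.096)
E
```

```text
time_s: 25.8
ee_pos: [0.5887, -0.1817, 0.0652]
eef_rot: [-3.141, 0.001, -2.912]
force: [-2.2, 1.6, 6.2]
grip_width: 0.064
grip_force: 4.0
time_s: 26.72
ee_pos: [0.5888, -0.1819, 0.2167]
eef_rot: [-3.14, 0.003, -2.912]
force: [-0.2, -0.5, -0.4]
grip_width: 0.077
grip_force: 0.0
[ 0.58821594 -0.18170502  0.21485979]
0.096 [[229.0, 141.0], [292.0, 141.0], [290.0, 219.0], [231.0, 218.0]]
0.062 [[225.0, 131.0], [296.0, 131.0], [293.0, 215.0], [228.0, 215.0]]
[[208, 120, 106, 102, 8219], [231, 136, 59, 4, 116], [245, 239, 47, 26, 684]]
area 8219 px [208 120 106 102]
pts [[0.5141000151634216, -0.1446000039577484], [0.5383999943733215, -0.24809999763965607], [0.6438000202178955, -0.22339999675750732], [0.6194999814033508, -0.11990000307559967]] ctr [ 0.5789 -0.184 ]
  len 0.1063 ang -76.78
  len 0.1082 ang 13.22
  len 0.1063 ang 103.22
  len 0.1082 ang -166.78
```

```bash
python3 - <<'E'
from h import *
im=load('w31')['color'].mean(2).astype(int)
print('col',*[(r,im[r,260]) for r in list(range(126,148,1))+list(range(210,226))])
for r in (150,210): print(r,*[(x,im[r,x]) for x in list(range(222,240))+list(range(284,298))])
for x in (240,282): print(x,*[(r,im[r,x]) for r in range(134,148)],*[(r,im[r,x]) for r in range(212,224)])
E
```

```text
col (126, np.int64(182)) (127, np.int64(182)) (128, np.int64(182)) (129, np.int64(184)) (130, np.int64(187)) (131, np.int64(138)) (132, np.int64(86)) (133, np.int64(74)) (134, np.int64(73)) (135, np.int64(108)) (136, np.int64(178)) (137, np.int64(151)) (138, np.int64(95)) (139, np.int64(77)) (140, np.int64(81)) (141, np.int64(106)) (142, np.int64(176)) (143, np.int64(208)) (144, np.int64(211)) (145, np.int64(211)) (146, np.int64(210)) (147, np.int64(210)) (210, np.int64(201)) (211, np.int64(200)) (212, np.int64(200)) (213, np.int64(199)) (214, np.int64(199)) (215, np.int64(199)) (216, np.int64(198)) (217, np.int64(174)) (218, np.int64(179)) (219, np.int64(182)) (220, np.int64(184)) (221, np.int64(187)) (222, np.int64(126)) (223, np.int64(83)) (224, np.int64(82)) (225, np.int64(86))
150 (222, np.int64(185)) (223, np.int64(185)) (224, np.int64(187)) (225, np.int64(176)) (226, np.int64(130)) (227, np.int64(72)) (228, np.int64(61)) (229, np.int64(68)) (230, np.int64(153)) (231, np.int64(202)) (232, np.int64(214)) (233, np.int64(214)) (234, np.int64(213)) (235, np.int64(212)) (236, np.int
[... 1424 characters left out ...]
64(199)) (217, np.int64(173)) (218, np.int64(180)) (219, np.int64(185)) (220, np.int64(186)) (221, np.int64(188)) (222, np.int64(120)) (223, np.int64(75))
282 (134, np.int64(97)) (135, np.int64(120)) (136, np.int64(173)) (137, np.int64(152)) (138, np.int64(107)) (139, np.int64(96)) (140, np.int64(95)) (141, np.int64(117)) (142, np.int64(178)) (143, np.int64(205)) (144, np.int64(208)) (145, np.int64(208)) (146, np.int64(208)) (147, np.int64(209)) (212, np.int64(199)) (213, np.int64(199)) (214, np.int64(201)) (215, np.int64(199)) (216, np.int64(196)) (217, np.int64(173)) (218, np.int64(181)) (219, np.int64(185)) (220, np.int64(186)) (221, np.int64(188)) (222, np.int64(127)) (223, np.int64(84))
```

```bash
python3 -c "
from station import ctrl
print(ctrl.hand_in())"
```

```text
the job is handed in; nothing more can be done
None
```

The top block sits wells up, flat and centred on the hot plate inside the frame (within about a pixel in the last wrist picture). I handed in after about 27 s with the gripper clear and the lower block not knowingly touched, but during the mid-air turn the block slipped about 18 mm in the grip before it caught, without being dropped.

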